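# Show the foot of the banded cup to the record camera

### The arm

A 6-joint arm with a two-finger parallel gripper is mounted at the origin on the work surface. World frame = base frame: x ahead of the robot, y to its left, z up, the work surface at z = 0. Lengths are in mm, angles in degrees, forces in N, time in s.
With the tool pointing down it reaches from about 350 to 850 mm from the base axis. Payload 8.1 kg.
Tool frame: the origin (TCP) lies between the finger pads; the fingertips stand 8 mm ahead of it and the grasp point (between the pads) lies 11 mm behind it (r.tip_extent is the distance from the TCP to the fingertips, in mm); z points along the fingers, y is the direction in which the jaws open and shut (so a half turn about z gives the same grasp; the last joint's range is limited). The gripper opens to 85 mm and grips with 20 to 120 N. Pads are 22 mm wide; open, the fingers measure 114 mm over their backs; the gripper's body (76 mm by 85 mm) begins 54 mm behind the grasp point. The pads swing forward as they close: fully open they stand 13 mm farther back than shut.
Start: joints at [65.581, 7.471, 85.268, -0, 87.261, -4.893], TCP at [200.523, 565.505, 239.292] pointing down, gripper open.
Joint ranges: [-169.43, 169.43], [-51.17, 129.36], [1.28, 143.12], [-76.62, 256.62], [0, 156.53], [-152.29, 152.29]. Speed limits (degrees/s): [136.94, 136.94, 159.86, 180, 180, 180].

### API

Orientations are given as [roll, pitch, yaw] about the fixed x, y, z axes, in that order (R = Rz(yaw) Ry(pitch) Rx(roll)).
In Python, from bench import sensors, viewer, hand_in, r gives the robot as it stands. The module is installed in compiled form; this text tells all that it offers.
- The arm moves only by the tool move_arm, never from a script. Its argument "rows" is a list that holds one entry, the list of rows, each a list of 6 numbers: the shift along the tool's x, y, z in m, then the turn, a rotation vector about the tool's x, y, z in degrees. In form: [[[tx, ty, tz, rx, ry, rz], ...]]. A call has 1 to 20 rows; each row is the pose to reach, as a shift and turn from the pose commanded when the call began, along the tool's axes at that moment; what a row does not reach only later rows make up. A row lasts 1/10 s, in which the tool goes at most 50 mm and 8.59 degrees, less where a joint would pass 70% of its speed; a pose out of reach is approached as far as the arm can. A call with a gripper value outside its range is refused whole. "grip" is the opening, from 0 (shut) to 1 (fully open), set as the call begins (left out, the last holds). The fingers move at their own pace and stop on an object; "newtons" is the grip in N (left out, the last holds). Time passes only in rows, so rows that repeat a pose let the fingers close. It gives the time, the measured TCP pose, the force and the opening at its end, in the units of the state.
- sensors.sense(): the state, without advancing time (a new reading comes with each control period).
- viewer.snapshot(name): name is "scene" or "side" or "wrist"; returns a dict with "color" (420x560x3 uint8, red, green, blue), "camera_matrix" (3x3 intrinsics, pixels), "k1" (the pictures are not rectified: a ray, as slopes to the right and down, at radius r is drawn at 1 + k1 r^2 times it, then the intrinsics apply), "R" (3x3) and "t" (3): a world point X has camera coordinates R X + t. Camera axes: x right, y down, z forward; pixel columns grow to the right and rows downward; lengths in mm; the calibration is good to about 2 mm. A picture is of the moment at which its call begins. There is no depth.
- hand_in(): hands the job in, once; it reports no verdict.
The state is a dict: "time": time; "joint_pos": joint angles; "qd": joint speeds; "joint_efforts": joint torques, N m; "tool_pos": TCP position; "tcp_rot": TCP orientation; "ft_force": force on the tool from outside, world axes, zero at the start; "wrist_torque": the same for the moment, N m; "finger_gap": finger opening in mm.
Only numpy, scipy, OpenCV 4.12 (cv2) and the standard library are available. Lean on these libraries where they do the work, as an engineer would, in place of code of your own. Each camera call takes 0.05 s, during which the arm holds its last target.

### The job

The banded cup on the turntable is finished: slide the holder's red jaw right back from it, lift the cup out and hold it up to the small camera for its record picture, with the underside of its foot squarely facing the lens, centred on the lens and 12 cm in front of it. Finish while still holding the cup there, steady in the air, with nothing else touching it; do not touch the camera or its tripod, and leave the other things on the bench where they are.

Things in the scene. Friction and masses are not known exactly. Their poses are not given: they have to be found in the camera images.
- turntable: Banding wheel, 234 mm across, fixed and locked. On it a pot holder: three radial rails with sliders and black rubber pads. Origin: underside centre on the bench; z up; x outwards along the red moving jaw's rail. Cup stands on its plate 87 mm above the bench. The two grey sliders at 120 and 240 degrees never move: pads up to 109 mm above the bench, thumbscrews 112 mm, all within 76 mm of the axis.
- jaw (a joint): The red moving jaw: m slid outwards along the turntable's +x. 0 = closed on the cup's foot (the start), 0.030 = right back at its end stop. Slides stiffly (3 N friction, no spring), stays where left. Closed, a rubber lip on its pad reaches 4 mm over the cup's foot and holds it down; the lip is clear of the foot from 0.006 on.
- jaw_knob (a point): The upright round red knob by which the jaw is slid: diameter 18 mm, vertical, its top 139 mm and lower end 106 mm above the bench; the red slider block under it ends 99 mm above the bench. This point is on the knob's axis, 10 mm below its top; with the jaw closed, 68 mm from the turntable's axis along its +x. Moves with the jaw.
- cup: Finished cup: rigid fired terracotta beaker with blue and white bands, 80 mm tall, straight round wall of 54 mm outer diameter from 17 mm above the underside to the rim, wall 4 mm, open top; below it a 44 mm waist and a flat foot, diameter 58 mm, 5 mm thick. About 0.2 kg. Stands foot down in the middle of the holder. Origin: centre of the foot's underside; z along its axis to the mouth.
- tripod: Low black three-legged tripod of the record camera, fixed to the bench; legs reach 67 mm from its axis. Origin: on the bench under its centre column; z up. The camera on it looks up and back towards the robot, horizontally along the tripod's -x.
- camera: Black record camera, 98 x 56 x 32 mm, lens 48 mm in diameter inside a white ring light 60 mm in diameter; under 165 mm tall in all. Origin: the ball of the tripod head, 68 mm above the bench. z is where the lens looks: up, leaning towards the robot 0.36 to 0.6 rad from vertical, new in each start; y level. The foot faces the lens squarely when the cup's z and this z point the same way.
- lens (a point): Centre of the front of the lens: 36 mm along the camera's x and 55 mm along its z from its origin.
- picture_point (a point): Where the centre of the underside of the foot belongs: the point in the air 120 mm in front of the lens, on its axis (from the lens along the camera's z). It lies about 0.24 m above the bench.
- bare_cup: Bystander: a plain terracotta cup of the same shape without bands, 80 mm tall, standing loose on the bench. Origin: centre of its underside.
- paint_jar: Bystander: a closed blue paint jar with a white lid, 68 mm in diameter, 75 mm tall, loose on the bench. Origin: centre of its underside.
- brush_pot: Bystander: a white pot 72 mm in diameter and 95 mm tall with four brushes standing in it to 175 mm, loose on the bench. Origin: centre of its underside.
- brush: Bystander: a brush 190 mm long lying loose on the bench. Origin: under its middle; x along it to the bristles.
Not all that is in view belongs to the job. What is shaped like the cup but turquoise or yellow is not meant.

How it is judged:
By the outcome, as a careful person would: the job done as asked, in the order asked, and still so for the second after the job is handed in, while the arm keeps its last pose, push and grip.
It also fails if it takes over 43 s, if anything falls off the work surface, if the arm or the gripper's body presses on something with over 40 N, if the wrist force passes 120 N, or if a joint passes its speed limit or range.

## Working session

There is one attempt and no reset: what is moved stays moved. The work goes in short steps, Python scripts to look and compute and a tool call to move; the robot and the scene stay as the last step left them, time stands still between calls to the robot, and variables do not carry over. Pictures are saved under pics/ and viewed, and the job is handed in when it is done.

Besides the shell and the picture viewer there is one more tool, called after "Request:" by a JSON object that holds its "fn" and its "kwargs". move_arm: Moves the arm, as the interface text tells. Its arguments: {"type":"object","properties":{"rows":{"type":"array","items":{"type":"array","items":{"type":"array","items":{"type":"number"}}}},"grip":{"type":"number"},"newtons":{"type":"number"}},"required":["rows"]}

```bash
mkdir -p pics
python3 - <<'E'
from bench import sensors, viewer, r
import cv2,pickle
print(sensors.sense())
d={}
for n in ["scene","side","wrist"]:
    s=viewer.snapshot(n); d[n]=s
    cv2.imwrite(f"pics/{n}0.png",s["color"][:,:,::-1])
    print(n,s["camera_matrix"].round(1).tolist(),s["k1"],s["R"].round(3).tolist(),s["t"].round(1))
pickle.dump(d,open("s0.pkl","wb"))
E
```

```text
{'time': 0.0, 'joint_pos': array([ 6.55794061e+01,  7.51595805e+00,  8.53297033e+01,  1.33950002e-04,
        8.72619468e+01, -4.89319322e+00]), 'qd': array([-0.04392725,  0.00519451,  0.0199347 , -0.03529637,  0.05105017,
       -0.02537854]), 'joint_efforts': array([ 2.95771300e-03, -5.69392061e+01, -5.00558710e+01,  5.93634786e-05,
        1.49261701e-02, -2.13213946e-05]), 'tool_pos': array([200.30957108, 565.00194443, 238.23150057]), 'tcp_rot': array([-1.79892795e+02, -9.31211116e-03,  1.60472584e+02]), 'ft_force': array([0.07034113, 0.82829614, 0.13890349]), 'wrist_torque': array([ 0.01549989,  0.03757319, -0.00840503]), 'finger_gap': 85.36705706371409}
scene [[453.8, 0.0, 278.2], [0.0, 453.8, 219.8], [0.0, 0.0, 1.0]] 0.0035764762626664796 [[0.746, 0.666, -0.003], [0.548, -0.616, -0.566], [-0.378, 0.421, -0.825]] [-434.  -183.7 1403.1]
side [[499.7, 0.0, 281.6], [0.0, 499.7, 214.2], [0.0, 0.0, 1.0]] -0.16499235461897963 [[-0.963, -0.271, 0.009], [-0.153, 0.517, -0.842], [0.223, -0.812, -0.539]] [ 543.1  220.3 1497.7]
wrist [[345.6, 0.0, 281.4], [0.0, 345.6, 213.4], [0.0, 0.0, 1.0]] -0.08089001176732477 [[0.335, 0.942, -0.003], [0.902, -0.319, 0.29], [0.272, -0.1, -0.957]] [-599.3  -36.4  380.5]
```

View pics/scene0.png

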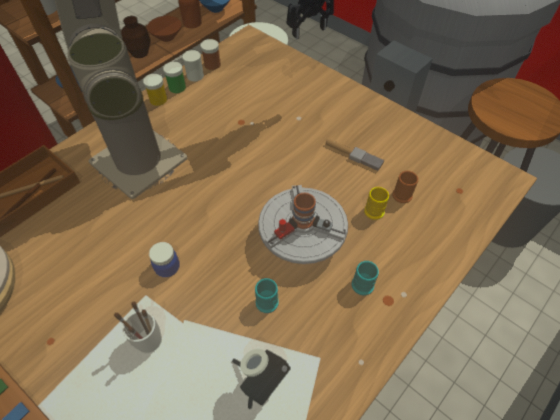

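View pics/side0.png

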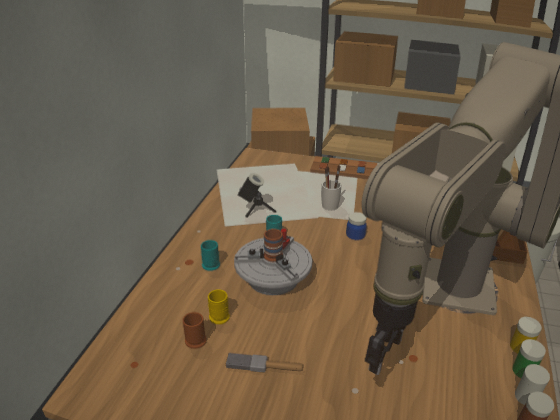

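View pics/wrist0.png

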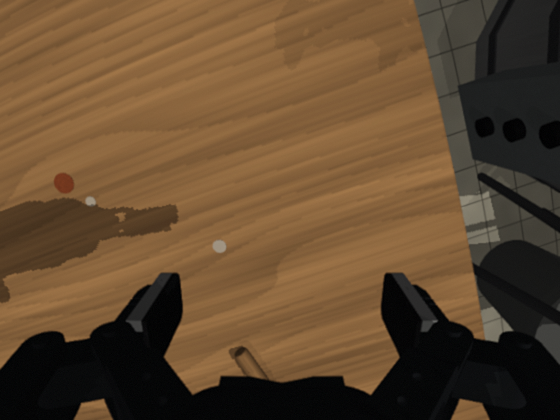

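Cup candidates in the scene view are the banded one on the turntable (304,208), the bare cup (406,187), turquoise ones (266,295) and (366,278), and a yellow one (377,203). I choose the banded cup on the turntable and will check it in a close crop.

Run:
```python
import pickle,cv2
d=pickle.load(open("s0.pkl","rb"))
def crop(n,x0,y0,w,h,k,out):
    c=d[n]["color"][y0:y0+h,x0:x0+w,::-1]
    cv2.imwrite(out,cv2.resize(c,None,fx=k,fy=k,interpolation=cv2.INTER_CUBIC))
crop("scene",250,180,110,82,7,"pics/c_scene_tt.png")
crop("side",225,220,100,75,8,"pics/c_side_tt.png")
crop("scene",225,335,100,75,8,"pics/c_scene_cam.png")
crop("side",225,160,70,60,10,"pics/c_side_cam.png")
```

```text
(no output)
```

View pics/c_scene_tt.png

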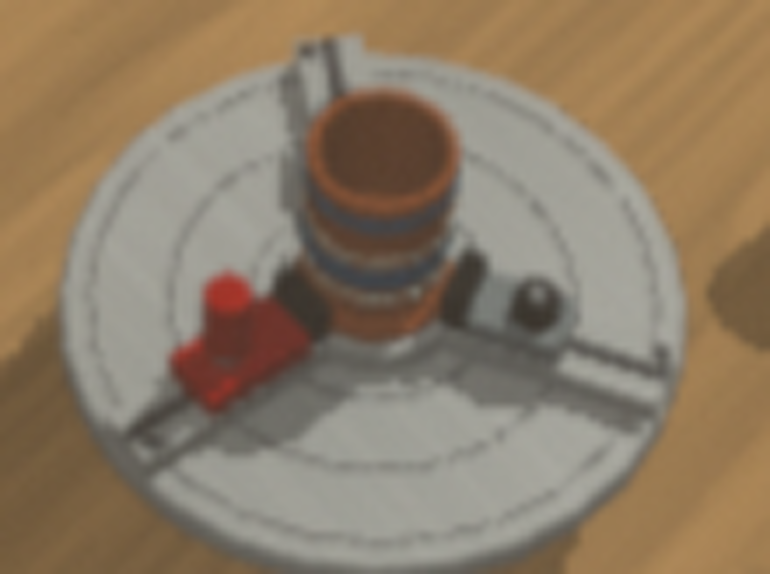

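View pics/c_side_tt.png

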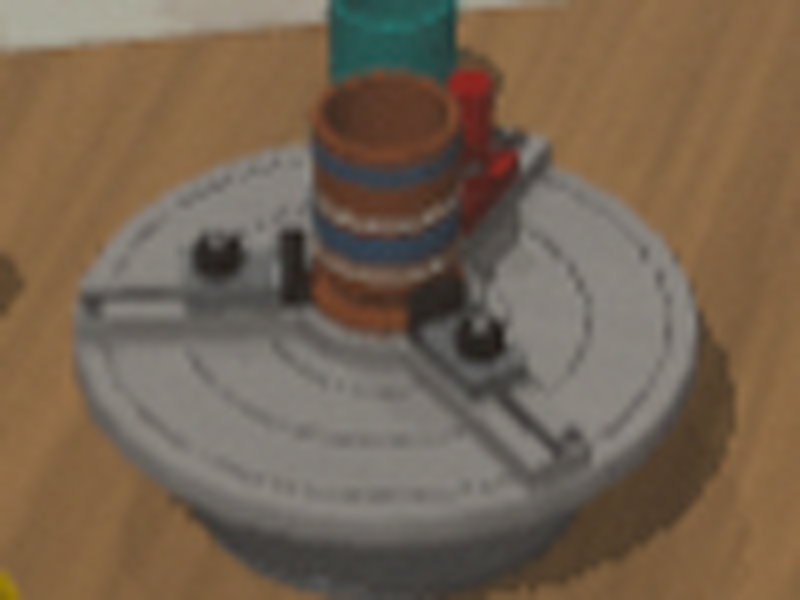

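View pics/c_scene_cam.png

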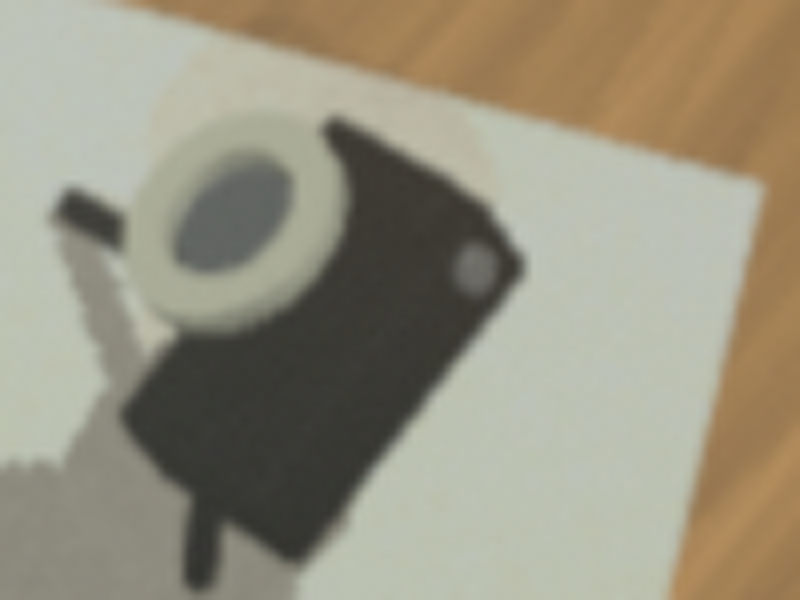

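View pics/c_side_cam.png

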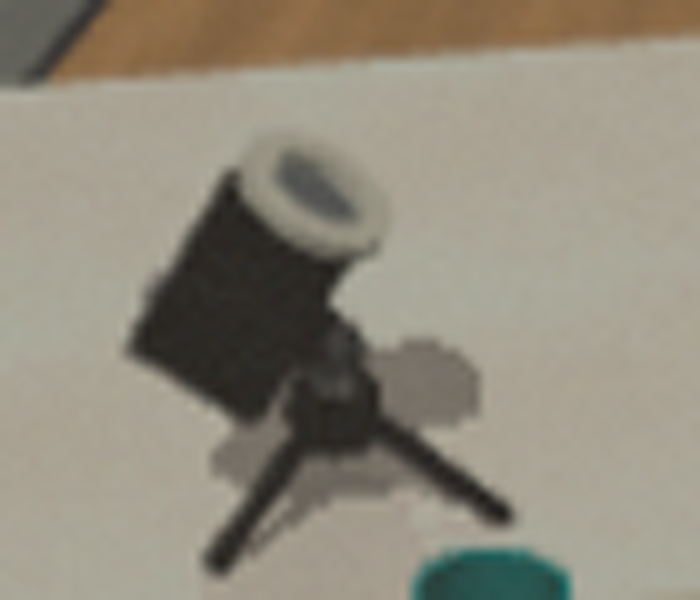

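```bash
cat > h.py <<'E'
import numpy as np,cv2,pickle
from scipy.optimize import least_squares
from scipy.spatial.transform import Rotation as Rot
def proj(s,X):
    X=np.atleast_2d(np.asarray(X,float))
    p,_=cv2.projectPoints(X.reshape(-1,1,3),cv2.Rodrigues(np.array(s["R"]))[0],np.array(s["t"],float).reshape(3),np.array(s["camera_matrix"]),np.array([s["k1"],0,0,0,0.]))
    return p.reshape(-1,2)
def ray(s,uv):
    q=cv2.undistortPoints(np.array([[uv]],float),np.array(s["camera_matrix"]),np.array([s["k1"],0,0,0,0.])).reshape(2)
    R=np.array(s["R"]);o=-R.T@np.array(s["t"]).reshape(3);d=R.T@np.array([q[0],q[1],1]);return o,d/np.linalg.norm(d)
def onz(s,uv,z):
    o,d=ray(s,uv);return o+d*(z-o[2])/d[2]
def tri(obs):
    A=np.zeros((3,3));b=np.zeros(3)
    for s,uv in obs:
        o,d=ray(s,uv);P=np.eye(3)-np.outer(d,d);A+=P;b+=P@o
    X=np.linalg.solve(A,b)
    return X,[np.round(proj(s,X)[0]-uv,1).tolist() for s,uv in obs]
def cp(off,k,uv): return (off[0]+(uv[0]+.5)/k-.5,off[1]+(uv[1]+.5)/k-.5)
def circle(c,R,rad,n=24):
    a=np.linspace(0,2*np.pi,n,endpoint=False)
    return c+rad*(np.outer(np.cos(a),R[:,0])+np.outer(np.sin(a),R[:,1]))
E
python3 - <<'E'
from h import *
d=pickle.load(open("s0.pkl","rb"));sc,sd=d["scene"],d["side"]
S=lambda u,v:cp((250,180),7,(u,v)); D=lambda u,v:cp((225,220),8,(u,v))
print("rim",onz(sc,S(383,150),167),onz(sd,D(387,114),167),tri([(sc,S(383,150)),(sd,D(387,114))]))
print("knob",onz(sc,S(228,290),139),onz(sd,D(471,82),139),tri([(sc,S(228,290)),(sd,D(471,82))]))
SC=lambda u,v:cp((225,335),8,(u,v)); DC=lambda u,v:cp((225,160),10,(u,v))
print("lens",tri([(sc,SC(232,212)),(sd,DC(318,186))]))
print("ring",tri([(sc,SC(240,221)),(sd,DC(314,194))]))
print("far corner top", tri([(sc,SC(335,118)),(sd,DC(237,168))]))
print("ball side", onz(sd,DC(337,375),68))
# bystanders on bench
for n,uv in dict(bare=(406,197),yel=(376,214),tq1=(267,305),tq2=(365,288),jar=(165,267),pot=(146,340),brush=(355,155)).items(): print(n,onz(sc,uv,10).round())
E
```

```text
rim [559.70277643 120.48321064 167.        ] [557.92021298 120.31419512 167.        ] (array([558.74528692, 120.42230286, 166.69859666]), [[-0.3, -0.1], [-0.3, 0.1]])
knob [545.88051553  54.92425851 139.        ] [545.08760803  52.7255593  139.        ] (array([545.44368956,  54.31573768, 139.75366068]), [[-0.3, -0.1], [-0.3, 0.1]])
lens (array([ 727.02200515, -238.26795559,  135.48805875]), [[-0.4, -0.1], [-0.2, 0.0]])
ring (array([ 728.88797509, -238.03274693,  131.99867428]), [[-0.5, -0.2], [-0.3, 0.1]])
far corner top (array([ 740.61609851, -206.58215081,  158.10068085]), [[2.1, 0.8], [1.3, -0.2]])
ball side [ 715.19496916 -222.88798734   68.        ]
bare [699. 421.  10.]
yel [669. 314.  10.]
tq1 [626. -92.  10.]
tq2 [780. 107.  10.]
jar [ 356. -190.   10.]
pot [ 473. -346.   10.]
brush [493. 455.  10.]
```

Run:
```python
from h import *
d=pickle.load(open("s0.pkl","rb"));w=d["wrist"]
Rt=Rot.from_euler("xyz",[-179.892795,-.0093,160.4726],degrees=True).as_matrix()
R=np.array(w["R"]);c=-R.T@w["t"]
print("cam in tool",Rt.T@(c-[200.3,565,238.2]));print("cam axes in tool (cols)",(Rt.T@R.T).round(3))
print(Rt.round(3))
```

```text
cam in tool [  75.12225608    0.78070172 -134.72988766]
cam axes in tool (cols) [[-0.    -0.957 -0.29 ]
 [ 1.     0.    -0.001]
 [ 0.001 -0.29   0.957]]
[[-0.942  0.334 -0.001]
 [ 0.334  0.942 -0.002]
 [ 0.    -0.002 -1.   ]]
```

```bash
cat >> h.py <<'E'
def rel(cp_,cR,tp,tR):
    "shift (m) and rotvec (deg) from commanded pose (mm, matrix) to target"
    return (np.round(cR.T@(np.array(tp)-cp_)/1000,4).tolist(), np.round(Rot.from_matrix(cR.T@tR).as_rotvec(degrees=True),2).tolist())
def apply(cp_,cR,t,rv):
    return np.array(cp_)+cR@(np.array(t)*1000), cR@Rot.from_rotvec(rv,degrees=True).as_matrix()
def down(yawx): return Rot.from_euler("xyz",[180,0,yawx],degrees=True).as_matrix()
E
python3 - <<'E'
from h import *
c=np.array([200.523,565.505,239.292]);R=down(160.47)
print(rel(c,R,[545.4,54,218],down(78.5)))
E
```

```text
([-0.496, -0.3668, 0.0213], [0.0, -0.0, 81.97])
```

Request:
{"fn": "move_arm", "kwargs": {"rows": [[[-0.496,-0.367,0.021,0,0,82],[-0.496,-0.367,0.021,0,0,82],[-0.496,-0.367,0.021,0,0,82],[-0.496,-0.367,0.021,0,0,82],[-0.496,-0.367,0.021,0,0,82],[-0.496,-0.367,0.021,0,0,82],[-0.496,-0.367,0.021,0,0,82],[-0.496,-0.367,0.021,0,0,82],[-0.496,-0.367,0.021,0,0,82],[-0.496,-0.367,0.021,0,0,82],[-0.496,-0.367,0.021,0,0,82],[-0.496,-0.367,0.021,0,0,82],[-0.496,-0.367,0.021,0,0,82],[-0.496,-0.367,0.021,0,0,82],[-0.496,-0.367,0.021,0,0,82]]], "grip": 0.5}}

```text
time: 1.65
tool_pos: [544.9, 54.2, 217.9]
tcp_rot: [-179.9, -0.0, 78.4]
ft_force: [-0.7, -0.2, 0.4]
finger_gap: 42.3
```

Run:
```python
from h import *
from bench import viewer
w=viewer.snapshot("wrist");pickle.dump(w,open("w1.pkl","wb"))
cv2.imwrite("pics/w1.png",w["color"][:,:,::-1])
print(proj(w,[[545.4,54,139],[558.9,120.4,167]]))
```

```text
[[284.14607436 228.00346658]
 [284.49723082 123.30272618]]
```

View pics/w1.png

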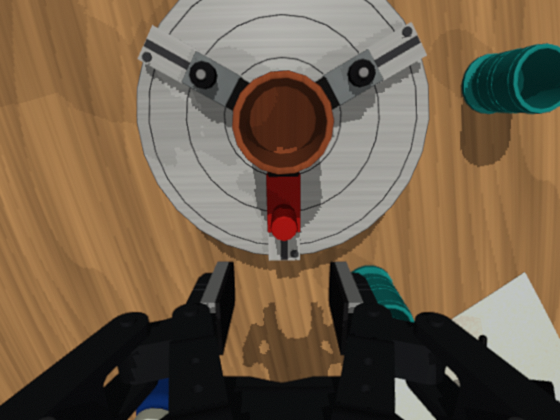

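The wrist view puts the knob top at (284,227), where I predicted (284,228), and the rim centre at (283,121). The rail runs vertically in the image, so the yaw is right. I'll descend onto the knob.

Request:
{"fn": "move_arm", "kwargs": {"rows": [[[0,0,0.04,0,0,0],[0,0,0.08,0,0,0],[0,0,0.1,0,0,0],[0,0,0.1,0,0,0]]]}}

```text
time: 2.1
tool_pos: [541.7, 55.5, 114.4]
tcp_rot: [-179.6, 0.1, 78.6]
ft_force: [0.2, -0.1, -1.0]
finger_gap: 42.5
```

Request:
{"fn": "move_arm", "kwargs": {"rows": [[[0,0,0,0,0,0],[0,0,0,0,0,0],[0,0,0,0,0,0],[0,0,0,0,0,0],[0,0,0,0,0,0]]], "grip": 0, "newtons": 40}}

```text
time: 2.6
tool_pos: [546.4, 54.5, 120.5]
tcp_rot: [179.9, -0.1, 78.5]
ft_force: [-3.5, 4.0, 7.6]
finger_gap: 16.8
```

Request:
{"fn": "move_arm", "kwargs": {"rows": [[[-0.004,0,0,0,0,0],[-0.008,0,0,0,0,0],[-0.012,0,0,0,0,0],[-0.016,0,0,0,0,0],[-0.02,0,0,0,0,0],[-0.024,0,0,0,0,0],[-0.028,0,0,0,0,0],[-0.03,0,0,0,0,0],[-0.031,0,0,0,0,0],[-0.031,0,0,0,0,0],[-0.031,0,0,0,0,0]]]}}

```text
time: 3.7
tool_pos: [540.7, 25.1, 120.5]
tcp_rot: [179.8, -0.2, 78.5]
ft_force: [-0.3, 7.9, 5.0]
finger_gap: 16.7
```

Run:
```python
from h import *
from bench import viewer,sensors
for i in range(3):
    q=sensors.sense();print(q["tool_pos"].round(1),q["ft_force"].round(1),q["tcp_rot"].round(1))
    s=viewer.snapshot("scene")
c=s["color"][180:262,250:360,::-1];cv2.imwrite("pics/s2.png",cv2.resize(c,None,fx=7,fy=7,interpolation=cv2.INTER_CUBIC))
w=viewer.snapshot("wrist");cv2.imwrite("pics/w2.png",w["color"][:,:,::-1])
```

```text
[540.7  25.1 120.5] [-0.3  7.9  5. ] [179.8  -0.2  78.5]
[540.7  25.1 120.5] [-0.9  9.7  6.3] [179.8  -0.2  78.5]
[540.7  25.1 120.5] [-0.3 10.2  5.6] [179.8  -0.2  78.5]
```

View pics/s2.png

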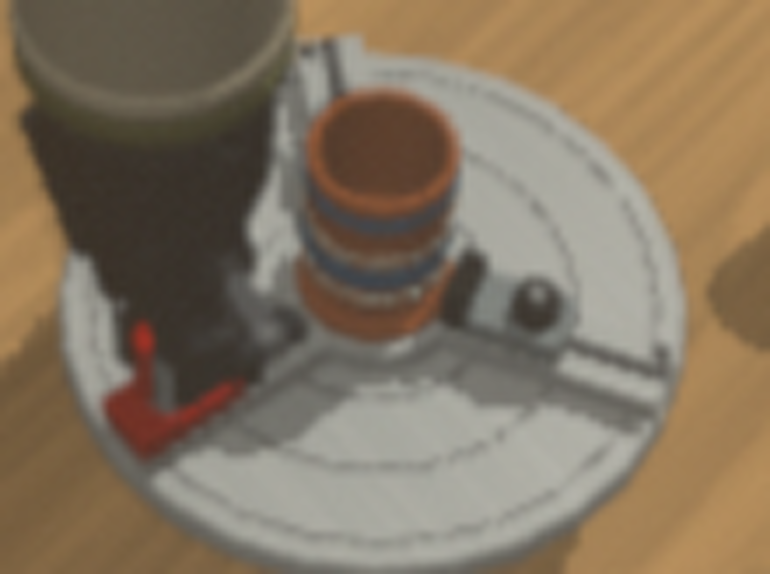

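View pics/w2.png

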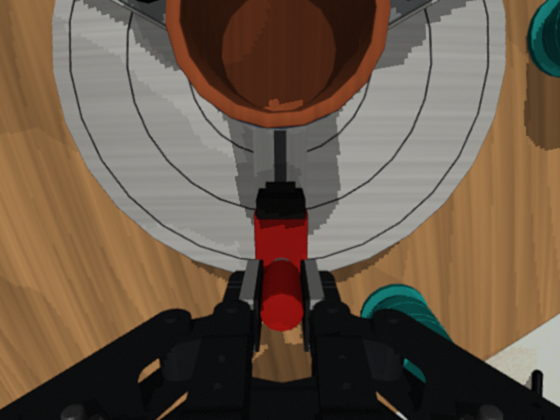

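Request:
{"fn": "move_arm", "kwargs": {"rows": [[[-0.002,0,0,0,0,0],[-0.002,0,0,0,0,0],[-0.002,0,0,0,0,0]]]}}

```text
time: 4.2
tool_pos: [540.7, 24.9, 120.5]
tcp_rot: [179.8, -0.4, 78.5]
ft_force: [2.3, 17.8, 4.1]
finger_gap: 16.8
```

Request:
{"fn": "move_arm", "kwargs": {"rows": [[[0.002,0,0,0,0,0],[0.002,0,0,0,0,0],[0.002,0,0,0,0,0],[0.002,0,0,0,0,0]]], "grip": 0.5}}

```text
time: 4.6
tool_pos: [539.2, 23.0, 118.4]
tcp_rot: [180.0, 0.0, 78.4]
ft_force: [-0.4, 0.0, -0.2]
finger_gap: 42.6
```

Run:
```python
from h import *
c,R=apply([200.523,565.505,239.292],down(160.47),[-.496,-.367,.021],[0,0,82])
c,R=apply(c,R,[-.031,0,.1],[0,0,0]);print(c)
c,R=apply(c,R,[0,0,-.12],[0,0,0])
print(rel(c,R,[710,-150,260],down(78.5)))
```

```text
[539.10187413  23.43235096 118.292     ]
([-0.1358, 0.2021, -0.0217], [-0.0, -0.0, -0.03])
```

Released at the end stop. Next I'll rise and go to look at the record camera.

Request:
{"fn": "move_arm", "kwargs": {"rows": [[[0,0,-0.05,0,0,0],[0,0,-0.1,0,0,0],[0,0,-0.12,0,0,0],[-0.136,0.202,-0.142,0,0,0],[-0.136,0.202,-0.142,0,0,0],[-0.136,0.202,-0.142,0,0,0],[-0.136,0.202,-0.142,0,0,0],[-0.136,0.202,-0.142,0,0,0],[-0.136,0.202,-0.142,0,0,0],[-0.136,0.202,-0.142,0,0,0],[-0.136,0.202,-0.142,0,0,0]]]}}

```text
time: 5.7
tool_pos: [709.5, -149.8, 260.3]
tcp_rot: [-180.0, -0.0, 78.5]
ft_force: [0.2, 0.9, -0.1]
finger_gap: 42.9
```

Run:
```python
from h import *
from bench import viewer
d={n:viewer.snapshot(n) for n in ("wrist","side","scene")}
pickle.dump(d,open("s3.pkl","wb"))
w=d["wrist"];cv2.imwrite("pics/w3.png",w["color"][:,:,::-1])
print(proj(w,[727,-238,135]))
```

```text
[[323.37613709 301.07617305]]
```

View pics/w3.png

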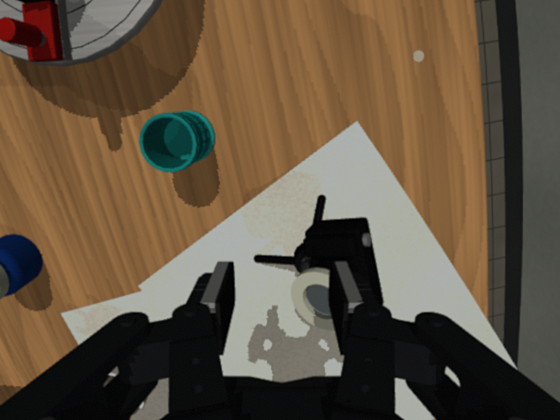

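Run:
```python
from h import *
print(down(78.5).T@[25,-85,20])
```

```text
[-78.30940153  41.44439204 -20.        ]
```

Request:
{"fn": "move_arm", "kwargs": {"rows": [[[-0.078,0.041,-0.02,0,0,0],[-0.078,0.041,-0.02,0,0,0],[-0.078,0.041,-0.02,0,0,0],[-0.078,0.041,-0.02,0,0,0],[-0.078,0.041,-0.02,0,0,0]]]}}

```text
time: 6.35
tool_pos: [734.4, -233.4, 280.9]
tcp_rot: [180.0, -0.0, 78.5]
ft_force: [0.2, 0.3, 0.1]
finger_gap: 43.0
```

Run:
```python
from h import *
from bench import viewer
w=viewer.snapshot("wrist");pickle.dump(w,open("w4.pkl","wb"))
cv2.imwrite("pics/w4.png",w["color"][:,:,::-1])
c=w["color"][120:270,200:400,::-1];cv2.imwrite("pics/w4c.png",cv2.resize(c,None,fx=4,fy=4,interpolation=cv2.INTER_CUBIC))
print(proj(w,[727,-238,135]))
```

```text
[[275.25886152 208.16625199]]
```

View pics/w4c.png

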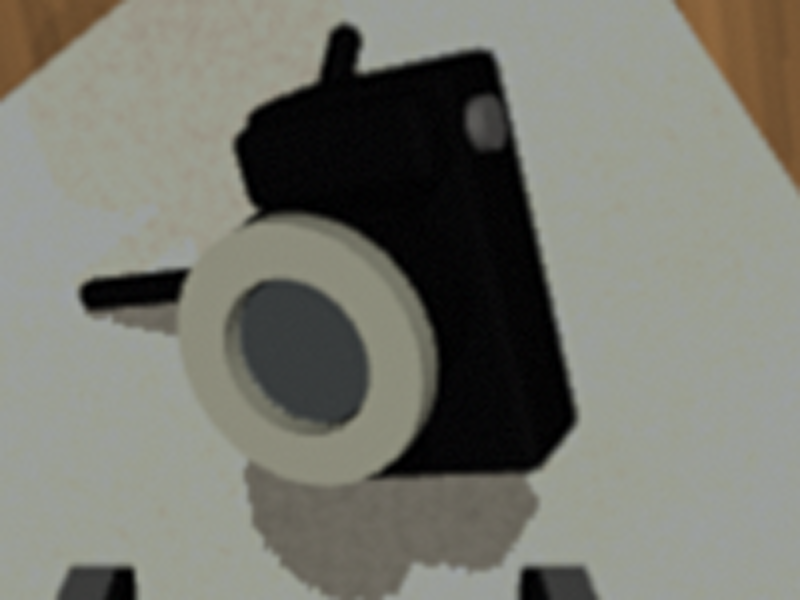

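Run:
```python
from h import *
w=pickle.load(open("w4.pkl","rb"))
c=w["color"][165:247,238:320,::-1].astype(float)
c=np.clip((c-60)*1.9,0,255).astype(np.uint8)
cv2.imwrite("pics/w4d.png",cv2.resize(c,None,fx=7,fy=7,interpolation=cv2.INTER_CUBIC))
```

```text
(no output)
```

View pics/w4d.png

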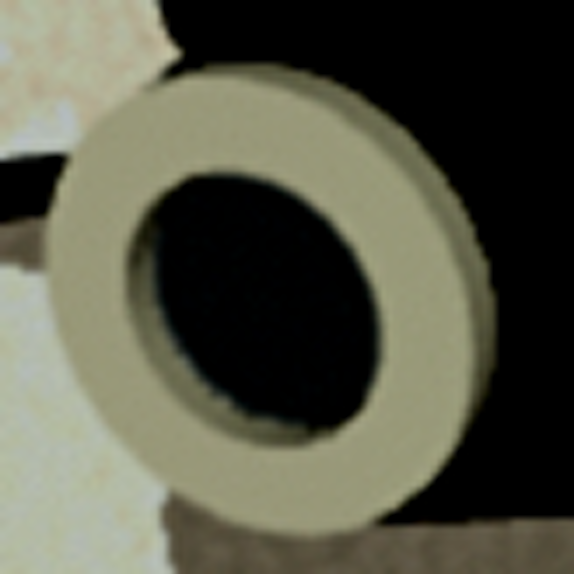

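```bash
cat > fit.py <<'E'
from h import *
w=pickle.load(open("w4.pkl","rb"));d=pickle.load(open("s0.pkl","rb"))
P=np.array([(47,245),(60,180),(90,130),(140,90),(250,74),(310,98),(370,145),(420,200),(455,260),(473,320),(476,370),(465,425),(430,480),(375,520),(310,536),(250,527),(200,503),(150,465),(100,400),(65,325)],float)
P=np.array([cp((238,165),7,p) for p in P])
from scipy.spatial import cKDTree
def pose(q):
    tx,ty,yaw,a=q[:4]
    px=np.array([np.cos(yaw),np.sin(yaw),0]);up=np.array([0,0,1.])
    z=-np.sin(a)*px+np.cos(a)*up;x=np.cos(a)*px+np.sin(a)*up;y=np.cross(z,x)
    return np.array([tx,ty,68.]),np.c_[x,y,z]
def ring(q,h):
    o,R=pose(q);return circle(o+R@[36,0,55+h],R,30.,360)
sc,sd=d["scene"],d["side"]
obs=[(sc,cp((225,335),8,(240,221))),(sd,cp((225,160),10,(314,194)))]
def res(q,h,use=True):
    t=cKDTree(proj(w,ring(q,h)))
    r=t.query(P)[0]
    o,R=pose(q);c=o+R@[36,0,55+h]
    e=[]
    if use:
        for s,uv in obs: e+=list((proj(s,c)[0]-uv)*2)
    return np.r_[r,e]
if __name__=="__main__":
  for h in (0,2,4,6):
   for use in (0,1):
    q0=[720,-245,np.radians(-20),.48]
    f=least_squares(res,q0,args=(h,use),diff_step=1e-4)
    o,R=pose(f.x);L=o+R@[36,0,55]
    print(h,use,f.cost.round(2),f.x[:2].round(1),np.degrees(f.x[2:]).round(2),"lens",L.round(1),"pp",(L+120*R[:,2]).round(1),res(f.x,h)[-4:].round(1)/2)
E
python3 fit.py
```

```text
0 0 1.38 [ 723.2 -239. ] [ 2.63 31.26] lens [ 725.4 -238.9  133.7] pp [ 663.2 -241.8  236.3] [-2.1  -1.3   0.7  -0.35]
0 1 14.89 [ 723.6 -238.7] [ 0.05 31.46] lens [ 725.6 -238.7  133.7] pp [ 663.  -238.8  236.1] [-1.95 -1.3   0.6  -0.3 ]
2 0 2.25 [ 725.6 -238.3] [ 0.42 32.34] lens [ 726.6 -238.3  133.7] pp [ 662.4 -238.8  235.1] [-1.9  -1.75  0.6  -0.7 ]
2 1 15.99 [ 725.7 -238.3] [ 1.74 32.24] lens [ 726.9 -238.3  133.7] pp [ 662.9 -240.2  235.2] [-1.8  -1.65  0.5  -0.7 ]
4 0 1.77 [ 727.2 -237.7] [ 2.63 32.76] lens [ 727.8 -237.7  133.7] pp [ 662.9 -240.7  234.6] [-1.75 -2.15  0.5  -1.05]
4 1 19.8 [ 728.  -237.9] [ 0.76 33.1 ] lens [ 728.1 -237.9  133.7] pp [ 662.6 -238.7  234.3] [-1.65 -2.    0.45 -1.05]
6 0 2.33 [ 729.  -237.3] [ 2.89 33.19] lens [ 729.  -237.3  133.7] pp [ 663.4 -240.6  234.2] [-1.6  -2.5   0.45 -1.4 ]
6 1 23.41 [ 729.4 -237.3] [ 3.18 33.28] lens [ 729.3 -237.3  133.7] pp [ 663.6 -241.   234.1] [-1.5  -2.4   0.35 -1.45]
```

Run:
```python
from fit import *
W=lambda u,v:cp((200,120),4,(u,v))
for z in (100,140):
    A=onz(w,W(497,75),z);B=onz(w,W(572,410),z);v=A-B;print(z,A.round(),B.round(),np.linalg.norm(v).round(1),np.degrees(np.arctan2(v[1],v[0]))-90)
S=lambda u,v:cp((225,335),8,(u,v))
for z in (100,140):
    A=onz(sc,S(515,275),z);B=onz(sc,S(310,548),z);v=A-B;print(z,A.round(),B.round(),np.linalg.norm(v).round(1),np.degrees(np.arctan2(v[1],v[0]))-90)
for h in (0,2,4):
  for yaw in range(-20,25,4):
    f=least_squares(lambda p:res([p[0]*10,p[1]*10,np.radians(yaw),p[2]],h,0),[72,-24,.5],diff_step=1e-3,x_scale=[.1,.1,.02])
    print(h,yaw,f.cost.round(2),f.x.round(2))
```

```text
100 [ 780. -192.  100.] [ 785. -274.  100.] 82.0 3.2341475584058372
140 [ 776. -188.  140.] [ 780. -260.  140.] 71.6 3.2341475584058514
100 [ 785. -194.  100.] [ 791. -279.  100.] 84.9 4.030033181922036
140 [ 792. -203.  140.] [ 798. -285.  140.] 81.3 4.0300331819219934
0 -20 42.0 [ 72.48 -23.8    0.57]
0 -16 30.0 [ 72.46 -23.82   0.57]
0 -12 20.71 [ 72.31 -23.8    0.55]
0 -8 11.59 [ 72.45 -23.83   0.57]
0 -4 7.47 [ 72.19 -23.85   0.53]
0 0 3.17 [ 72.23 -23.87   0.53]
0 4 3.02 [ 72.1  -23.92   0.52]
0 8 3.58 [ 72.1  -23.96   0.51]
0 12 6.65 [ 72.11 -23.99   0.51]
0 16 12.35 [ 72.03 -24.07   0.5 ]
0 20 19.65 [ 71.99 -24.13   0.49]
0 24 28.51 [ 71.9  -24.22   0.47]
2 -20 45.14 [ 72.62 -23.81   0.58]
2 -16 32.82 [ 72.56 -23.8    0.57]
2 -12 23.49 [ 72.42 -23.78   0.55]
2 -8 13.24 [ 72.52 -23.8    0.56]
2 -4 8.84 [ 72.34 -23.81   0.53]
2 0 4.16 [ 72.35 -23.83   0.54]
2 4 2.77 [ 72.3  -23.85   0.53]
2 8 3.91 [ 72.25 -23.89   0.52]
2 12 6.65 [ 72.25 -23.92   0.52]
2 16 12.48 [ 72.16 -23.98   0.5 ]
2 20 20.03 [ 72.07 -24.06   0.49]
2 24 28.6 [ 72.06 -24.11   0.48]
4 -20 48.33 [ 72.87 -23.85   0.6 ]
4 -16 34.96 [ 72.86 -23.83   0.59]
4 -12 23.42 [ 72.85 -23.81   0.59]
4 -8 15.06 [ 72.67 -23.77   0.57]
4 -4 7.35 [ 72.78 -23.79   0.58]
4 0 5.31 [ 72.5  -23.77   0.54]
4 4 1.72 [ 72.66 -23.78   0.56]
4 8 3.55 [ 72.48 -23.82   0.54]
4 12 6.38 [ 72.5  -23.82   0.54]
4 16 12.17 [ 72.44 -23.85   0.53]
4 20 19.82 [ 72.32 -23.92   0.51]
4 24 28.95 [ 72.25 -23.98   0.5 ]
```

```bash
cat > fit2.py <<'E'
from fit import *
rays=[ray(w,p) for p in P]
# inner hole front edge
I=np.array([(126,270),(135,225),(165,188),(215,172),(265,180),(320,218),(360,270),(380,325),(375,375),(355,415),(318,440),(275,446),(230,432),(185,398),(148,340)],float)
rI=[ray(w,cp((238,165),7,p)) for p in I]
obs2=[(sc,cp((225,335),8,(232,212))),(sd,cp((225,160),10,(318,187)))]
def res2(p,h,free):
    q=[p[0],p[1],p[2]/50,p[3]/50];o,R=pose(q);c=o+R@[36,0,55+h]
    e=[]
    for rs,rad in ((rays,30),(rI,p[4])):
        for a,dd in rs:
            t=(c-a)@R[:,2]/(dd@R[:,2]);e.append(np.linalg.norm(a+t*dd-c)-rad)
    e=list(np.array(e)/0.3)
    for s,uv in obs2: e+=list((proj(s,c)[0]-uv)/.7)
    e.append((np.degrees(p[2]/50)-3.6)/1.5)
    return np.array(e)
if __name__=="__main__":
  for h in (0,2,4):
    f=least_squares(res2,[720,-240,3,25,18],args=(h,1))
    p=f.x;o,R=pose([p[0],p[1],p[2]/50,p[3]/50]);L=o+R@[36,0,55]
    print(h,f.cost.round(1),p[:2].round(1),np.degrees(p[2:4]/50).round(2),p[4].round(1),"lens",L.round(1),"pp",(L+120*R[:,2]).round(1),f.fun[-5:].round(1))
    J=f.jac;C=np.linalg.inv(J.T@J);print(np.sqrt(np.diag(C)).round(2))
E
python3 fit2.py
```

```text
0 25.0 [ 723.4 -238.9] [ 3.8  31.57] 17.8 lens [ 725.3 -238.8  133.7] pp [ 662.6 -243.   235.9] [-1.6 -0.3  0.4  0.5  0.1]
[0.3  0.09 0.54 0.23 0.08]
2 22.5 [ 725.1 -238.4] [ 4.09 32.05] 17.8 lens [ 726.5 -238.3  133.7] pp [ 662.9 -242.8  235.4] [-1.4 -0.9  0.3  0.   0.3]
[0.3  0.08 0.52 0.23 0.08]
4 23.2 [ 726.9 -237.8] [ 4.36 32.53] 17.7 lens [ 727.7 -237.7  133.7] pp [ 663.3 -242.6  234.9] [-1.1 -1.5  0.2 -0.5  0.5]
[0.3  0.08 0.51 0.22 0.08]
```

Run:
```python
from h import *
w1=pickle.load(open("w1.pkl","rb"));print(onz(w1,(283,121.5),167))
c,R=apply([200.523,565.505,239.292],down(160.47),[-.496,-.367,.021],[0,0,82])
c,R=apply(c,R,[-.031,0,.1],[0,0,0])
c,R=apply(c,R,[-.136,.202,-.142],[0,0,0]);c,R=apply(c,R,[-.078,.041,-.02],[0,0,0]);print(c)
print(rel(c,R,[558.8,120.6,230],R))
pickle.dump((c,R),open("cmd.pkl","wb"))
```

```text
[558.31745097 121.45941694 167.        ]
[ 734.42364542 -234.82024952  280.292     ]
([0.3131, -0.2431, 0.0503], [0.0, 0.0, 0.0])
```

Request:
{"fn": "move_arm", "kwargs": {"rows": [[[0.313,-0.243,0.05,0,0,0],[0.313,-0.243,0.05,0,0,0],[0.313,-0.243,0.05,0,0,0],[0.313,-0.243,0.05,0,0,0],[0.313,-0.243,0.05,0,0,0],[0.313,-0.243,0.05,0,0,0],[0.313,-0.243,0.05,0,0,0],[0.313,-0.243,0.05,0,0,0],[0.313,-0.243,0.05,0,0,0],[0.313,-0.243,0.05,0,0,0],[0.313,-0.243,0.05,0,0,0],[0.313,-0.243,0.05,0,0,0],[0.313,-0.243,0.05,0,0,0]]], "grip": 1}}

```text
time: 7.7
tool_pos: [559.4, 119.4, 230.4]
tcp_rot: [180.0, 0.0, 78.4]
ft_force: [-0.0, 0.5, -0.4]
finger_gap: 85.8
```

Run:
```python
from h import *
from bench import viewer
w=viewer.snapshot("wrist");cv2.imwrite("pics/w5.png",w["color"][:,:,::-1])
s=viewer.snapshot("side");cv2.imwrite("pics/d5.png",cv2.resize(s["color"][200:305,205:345,::-1],None,fx=5,fy=5,interpolation=cv2.INTER_CUBIC))
a=proj(w,circle(np.array([558.8,120.6,167]),np.eye(3),27.));print(a.min(0),a.max(0))
```

```text
[237.5944405  191.52461914] [325.7372941  274.33153228]
```

View pics/w5.png

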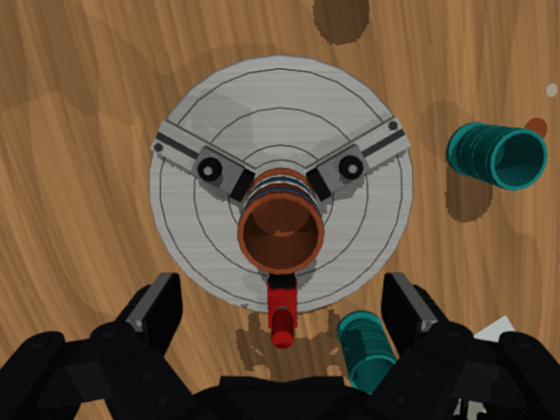

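View pics/d5.png

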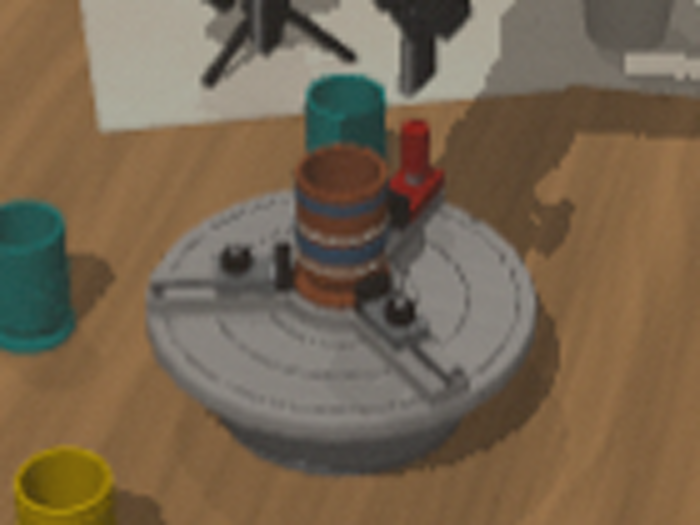

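Aligned: the rim spans columns 237–324 and rows 193–274, against a prediction of 238–326 and 192–274. The jaw is right back, so I'll descend and grip.

Request:
{"fn": "move_arm", "kwargs": {"rows": [[[0,0,0.04,0,0,0],[0,0,0.08,0,0,0],[0,0,0.102,0,0,0],[0,0,0.102,0,0,0],[0,0,0.102,0,0,0],[0,0,0.102,0,0,0]]]}}

```text
time: 8.4
tool_pos: [560.5, 120.5, 130.6]
tcp_rot: [179.8, -0.1, 78.5]
ft_force: [-0.4, 0.3, -0.4]
finger_gap: 85.6
```

Request:
{"fn": "move_arm", "kwargs": {"rows": [[[0,0,0,0,0,0],[0,0,0,0,0,0],[0,0,0,0,0,0],[0,0,0,0,0,0],[0,0,0,0,0,0],[0,0,0,0,0,0],[0,0,0,0,0,0]]], "grip": 0, "newtons": 50}}

```text
time: 9.1
tool_pos: [559.6, 120.6, 129.7]
tcp_rot: [179.9, -0.0, 78.5]
ft_force: [-1.8, -1.5, 4.9]
finger_gap: 52.0
```

Run:
```python
from h import *
from bench import sensors,viewer
for i in range(2):
    q=sensors.sense();print(q["tool_pos"].round(1),q["ft_force"].round(1),q["tcp_rot"].round(1),q["finger_gap"])
    w=viewer.snapshot("wrist")
cv2.imwrite("pics/w6.png",w["color"][:,:,::-1])
```

```text
[559.6 120.6 129.7] [-1.8 -1.5  4.9] [179.9  -0.   78.5] 52.02290562334034
[559.6 120.6 129.7] [-2.  -1.7  6. ] [179.9  -0.   78.5] 51.92873957248907
```

View pics/w6.png

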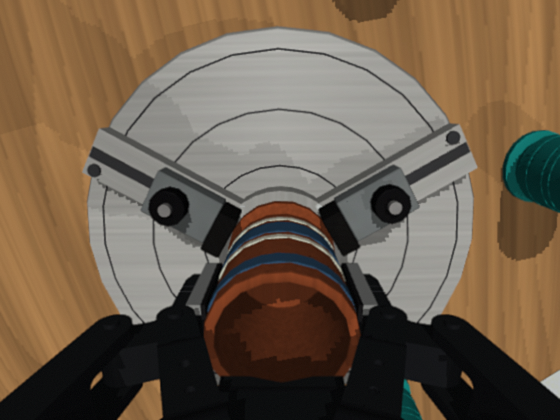

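Request:
{"fn": "move_arm", "kwargs": {"rows": [[[0,0,-0.02,0,0,0],[0,0,-0.05,0,0,0],[0,0,-0.09,0,0,0],[0,0,-0.13,0,0,0],[0,0,-0.16,0,0,0],[0,0,-0.17,0,0,0],[0,0,-0.17,0,0,0]]]}}

```text
time: 9.9
tool_pos: [559.7, 120.6, 299.7]
tcp_rot: [179.8, -0.1, 78.5]
ft_force: [-0.1, 0.4, -2.3]
finger_gap: 52.4
```

Run:
```python
from h import *
from bench import viewer,sensors
print(sensors.sense()["ft_force"].round(2),sensors.sense()["joint_pos"].round(0))
c,R=pickle.load(open("cmd.pkl","rb"))
c,R=apply(c,R,[.313,-.243,.05],[0,0,0]);c,R=apply(c,R,[0,0,-.068],[0,0,0]);print(c)
pickle.dump((c,R),open("cmd.pkl","wb"))
yaw=np.radians(4.05);a=np.radians(32.05)
zc=np.array([-np.sin(a)*np.cos(yaw),-np.sin(a)*np.sin(yaw),np.cos(a)])
pp=np.array([662.9,-242.8,235.4]);T=pp+42.7*zc
q=Rot.align_vectors([-zc],[R[:,2]])[0].as_matrix()
print("zc",zc,"T",T)
# pre-pose 60mm further back along axis
print("pre",rel(c,R,T+60*zc,q@R),"fin",rel(c,R,T,q@R))
s=viewer.snapshot("side");cv2.imwrite("pics/d7.png",s["color"][:,:,::-1])
```

```text
[-0.14  0.36 -2.27] [ 7.  2. 85. -0. 93. 19.]
[558.89009257 120.43454893 298.292     ]
zc [-0.52933396 -0.03747885  0.84758533] T [ 640.29743991 -244.40034709  271.59189366]
pre ([-0.3498, 0.122, -0.0242], [-30.87, 8.61, -0.0]) fin ([-0.3412, 0.1527, 0.0267], [-30.87, 8.61, -0.0])
```

View pics/d7.png

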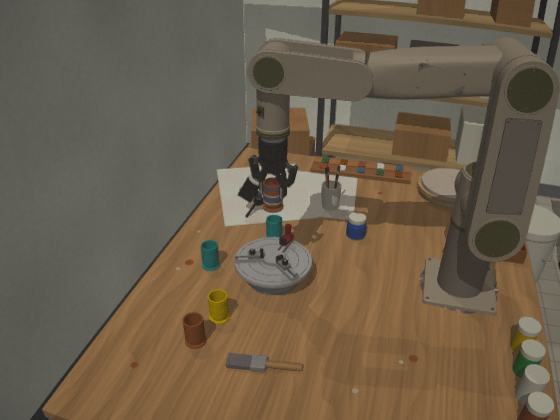

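Lifted cleanly: −2.3 N on the wrist, cup upright in the hand. I'll move to a pre-pose 60 mm back along the lens axis.

Request:
{"fn": "move_arm", "kwargs": {"rows": [[[-0.03,0.01,-0.02,0,0,0],[-0.07,0.025,-0.024,-3,0.8,0],[-0.11,0.04,-0.024,-8,2.2,0],[-0.15,0.053,-0.024,-13,3.6,0],[-0.19,0.067,-0.024,-18,5,0],[-0.23,0.081,-0.024,-23,6.4,0],[-0.27,0.095,-0.024,-27,7.5,0],[-0.31,0.108,-0.024,-30,8.4,0],[-0.34,0.118,-0.024,-30.9,8.6,0],[-0.35,0.122,-0.024,-30.9,8.6,0],[-0.35,0.122,-0.024,-30.9,8.6,0],[-0.35,0.122,-0.024,-30.9,8.6,0]]]}}

```text
time: 11.15
tool_pos: [608.2, -245.7, 320.3]
tcp_rot: [149.1, -8.3, 80.7]
ft_force: [0.2, -0.5, -2.5]
finger_gap: 51.8
```

Run:
```python
from h import *
from bench import viewer,sensors
c,R=pickle.load(open("cmd.pkl","rb"))
c,R=apply(c,R,[-.35,.122,-.024],[-30.9,8.6,0]);pickle.dump((c,R),open("cmd.pkl","wb"))
q=sensors.sense();Rm=Rot.from_euler("xyz",q["tcp_rot"],degrees=True).as_matrix()
print(c,q["tool_pos"],"Rerr",Rot.from_matrix(R.T@Rm).as_rotvec(degrees=True).round(2),"toolz",Rm[:,2])
zc=np.array([-0.52933396,-0.03747885,0.84758533]);T=np.array([640.3,-244.4,271.6])
print(rel(c,R,T,R), q["joint_pos"].round(0))
d={n:viewer.snapshot(n) for n in("wrist","side","scene")};pickle.dump(d,open("s8.pkl","wb"))
for n in d: cv2.imwrite(f"pics/{n}8.png",d[n]["color"][:,:,::-1])
```

```text
[ 608.46980666 -246.88799591  322.292     ] [ 608.19994874 -245.7370872   320.34122067] Rerr [0.17 0.08 0.05] toolz [ 0.52746253  0.0392934  -0.84866914]
([0.0003, 0.0001, 0.0599], [0.0, 0.0, 0.0]) [-38. -10.  99.  23.  67. -31.]
```

View pics/wrist8.png

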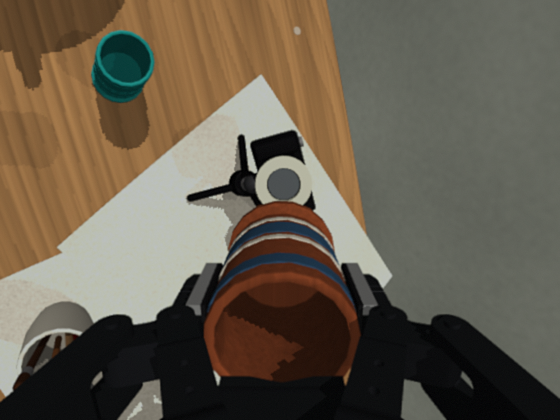

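View pics/side8.png

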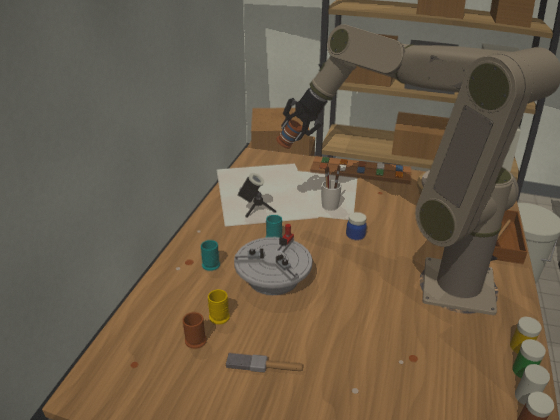

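The cup is lined up above the lens, and the wrist view sees the ring whole at (284,184). I'll refit with this second view.

Run:
```python
from h import *
d=pickle.load(open("s8.pkl","rb"));w=d["wrist"]
c=w["color"][145:227,235:335,::-1].astype(float)
c=np.clip((c-60)*1.5,0,255).astype(np.uint8)
cv2.imwrite("pics/w8c.png",cv2.resize(c,None,fx=7,fy=7,interpolation=cv2.INTER_CUBIC))
```

```text
(no output)
```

View pics/w8c.png

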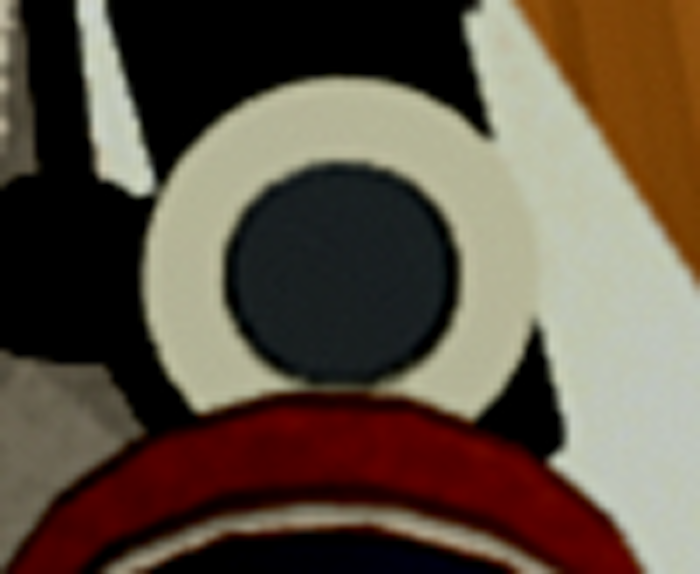

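```bash
cat > fit3.py <<'E'
from fit2 import *
w8=pickle.load(open("s8.pkl","rb"))["wrist"]
O8=[(142,275),(150,225),(170,180),(205,130),(255,95),(340,75),(420,92),(480,132),(520,190),(537,245),(539,280),(533,330),(150,325),(170,375)]
I8=[(224,275),(236,230),(270,185),(340,162),(410,185),(448,230),(460,275),(450,325),(405,372),(340,386),(280,370),(238,325)]
rO8=[ray(w8,cp((235,145),7,p)) for p in O8];rI8=[ray(w8,cp((235,145),7,p)) for p in I8]
def res3(p,h,v):
    q=[p[0],p[1],p[2]/50,p[3]/50];o,R=pose(q);c=o+R@[36,0,55+h];e=[]
    L=[]
    if v!=2: L+=[(rays,30),(rI,p[4])]
    if v!=1: L+=[(rO8,30),(rI8,p[4])]
    for rs,rad in L:
        for a,dd in rs:
            t=(c-a)@R[:,2]/(dd@R[:,2]);e.append(np.linalg.norm(a+t*dd-c)-rad)
    e=list(np.array(e)/.4)
    for s,uv in obs2: e+=list((proj(s,c)[0]-uv)/1.)
    e.append((np.degrees(p[2]/50)-3.6)/1.5)
    return np.array(e)
if __name__=="__main__":
  for v in (1,2,0):
   for h in (0,2,4):
    f=least_squares(res3,[720,-240,3,25,18],args=(h,v))
    p=f.x;o,R=pose([p[0],p[1],p[2]/50,p[3]/50]);L=o+R@[36,0,55]
    print(v,h,f.cost.round(1),np.degrees(p[2:4]/50).round(2),p[4].round(1),"lens",L.round(1),"pp",(L+120*R[:,2]).round(1),f.fun[-5:].round(1))
E
python3 fit3.py
```

```text
1 0 14.0 [ 3.78 31.57] 17.8 lens [ 725.3 -238.8  133.7] pp [ 662.6 -243.   235.9] [-1.1 -0.2  0.3  0.4  0.1]
1 2 12.5 [ 4.04 32.06] 17.8 lens [ 726.5 -238.3  133.7] pp [ 662.9 -242.7  235.4] [-1.  -0.6  0.2  0.   0.3]
1 4 13.0 [ 4.28 32.54] 17.7 lens [ 727.7 -237.7  133.7] pp [ 663.3 -242.5  234.9] [-0.8 -1.   0.1 -0.3  0.5]
2 0 7.4 [ 3.75 34.45] 17.4 lens [ 724.9 -238.6  133.7] pp [ 657.1 -243.1  232.7] [-1.2 -0.4  0.4  0.4  0.1]
2 2 11.3 [ 3.43 24.53] 17.4 lens [ 725.3 -238.4  133. ] pp [ 675.6 -241.4  242.2] [-1.3 -0.8  0.5  0.2 -0.1]
2 4 15.0 [ 3.19 21.87] 17.3 lens [ 725.3 -238.2  132.5] pp [ 680.7 -240.7  243.8] [-1.5 -1.3  0.6 -0.1 -0.3]
0 0 27.6 [ 3.8  31.34] 17.6 lens [ 725.2 -238.7  133.7] pp [ 662.9 -242.9  236.2] [-1.1 -0.3  0.3  0.4  0.1]
0 2 80.0 [ 4.53 31.71] 17.6 lens [ 726.  -238.2  133.7] pp [ 663.2 -243.2  235.8] [-1.1 -0.8  0.3  0.   0.6]
0 4 200.9 [ 5.12 32.27] 17.5 lens [ 726.9 -237.7  133.7] pp [ 663.1 -243.4  235.2] [-1.1 -1.3  0.3 -0.3  1. ]
```

Run:
```python
from h import *
from bench import viewer,sensors
c,R=pickle.load(open("cmd.pkl","rb"))
P=[];V=[]
for i in range(4):
    viewer.snapshot("wrist");q=sensors.sense();P.append(q["tool_pos"]);V.append(q["tcp_rot"])
print(np.round(P,2)-c.round(2),np.round(V,2))
yaw,a=np.radians(3.9),np.radians(31.4)
zc=np.array([-np.sin(a)*np.cos(yaw),-np.sin(a)*np.sin(yaw),np.cos(a)])
T=np.array([662.9,-242.9,236.1])+42.7*zc
Rm=Rot.from_euler("xyz",np.mean(V,0),degrees=True).as_matrix()
e=Rm.T@R  # cmd relative to measured
off=np.mean(P,0)-c
q=Rot.align_vectors([-zc],[Rm[:,2]])[0].as_matrix()
print(T,zc,rel(c,R,T-off,q@R))
```

```text
[[0.39 1.55 0.07]
 [0.39 1.35 0.24]
 [0.35 1.17 0.26]
 [0.32 0.91 0.32]] [[148.88  -8.19  80.87]
 [148.86  -8.17  80.86]
 [148.86  -8.18  80.85]
 [148.86  -8.17  80.83]]
[ 640.70440683 -244.41314374  272.54661904] [-0.51980312 -0.03543662  0.8535508 ] ([-0.0008, 0.0007, 0.0593], [0.63, -0.29, -0.0])
```

Request:
{"fn": "move_arm", "kwargs": {"rows": [[[0,0,0.015,0.2,-0.1,0],[0,0,0.035,0.4,-0.2,0],[0,0,0.05,0.6,-0.3,0],[-0.0005,0.0005,0.057,0.6,-0.3,0],[-0.0005,0.0005,0.059,0.6,-0.3,0],[-0.0005,0.0005,0.059,0.6,-0.3,0],[-0.0005,0.0005,0.059,0.6,-0.3,0],[-0.0005,0.0005,0.059,0.6,-0.3,0],[-0.0005,0.0005,0.059,0.6,-0.3,0]]]}}

```text
time: 12.4
tool_pos: [640.2, -245.6, 273.4]
tcp_rot: [149.4, -7.9, 80.6]
ft_force: [0.6, -0.1, -2.0]
finger_gap: 52.1
```

Run:
```python
from h import *
from bench import viewer,sensors
d={}
T=np.array([640.7,-244.4,272.5]);zc=np.array([-0.5198,-0.0354,0.8536])
for n in ("wrist","side","scene"):
    d[n]=viewer.snapshot(n);q=sensors.sense();Rm=Rot.from_euler("xyz",q["tcp_rot"],degrees=True).as_matrix()
    print((q["tool_pos"]-T).round(2),np.degrees(np.arccos(-zc@Rm[:,2])).round(2),q["finger_gap"].round(1),q["time"],q["ft_force"].round(1))
pickle.dump((d,q),open("s9.pkl","wb"))
cv2.imwrite("pics/w9.png",d["wrist"]["color"][:,:,::-1])
# overlay of expected cup in side & scene
for n,(x0,y0,wd,ht,k) in {"side":(220,110,110,82,7),"scene":(180,280,140,105,5.5)}.items():
    s=d[n];im=s["color"][:,:,::-1].copy()
    im=cv2.resize(im[y0:y0+ht,x0:x0+wd],None,fx=k,fy=k,interpolation=cv2.INTER_CUBIC)
    A=np.cross(zc,[0,1,0]);A/=np.linalg.norm(A);B=np.cross(zc,A);RR=np.c_[A,B,zc];pp=T-42.7*zc
    for h,r in ((0,29),(80,27)):
        p=proj(s,circle(pp+h*zc,RR,r,60));p=((p-[x0,y0]+.5)*k-.5).astype(int)
        cv2.polylines(im,[p.reshape(-1,1,2)],True,(0,255,0),1)
    cv2.imwrite(f"pics/{n}9.png",im)
```

```text
<stdin>:7: RuntimeWarning: invalid value encountered in arccos
Traceback (most recent call last):
AttributeError: 'float' object has no attribute 'round'
```

Run:
```python
from h import *
from bench import viewer,sensors
d={}
T=np.array([640.7,-244.4,272.5]);zc=np.array([-0.5198,-0.0354,0.8536])
for n in ("wrist","side","scene"):
    d[n]=viewer.snapshot(n);q=sensors.sense();Rm=Rot.from_euler("xyz",q["tcp_rot"],degrees=True).as_matrix()
    print((q["tool_pos"]-T).round(2),"ang",np.degrees(np.linalg.norm(np.cross(zc,Rm[:,2]))),q["finger_gap"],q["time"],q["ft_force"].round(1))
pickle.dump((d,q),open("s9.pkl","wb"))
cv2.imwrite("pics/w9.png",d["wrist"]["color"][:,:,::-1])
for n,(x0,y0,wd,ht,k) in {"side":(220,110,110,82,7),"scene":(180,280,140,105,5.5)}.items():
    s=d[n];im=s["color"][:,:,::-1].copy()
    im=cv2.resize(im[y0:y0+ht,x0:x0+wd],None,fx=k,fy=k,interpolation=cv2.INTER_CUBIC)
    A=np.cross(zc,[0,1,0]);A/=np.linalg.norm(A);B=np.cross(zc,A);RR=np.c_[A,B,zc];pp=T-42.7*zc
    for h,r in ((0,29),(80,27)):
        p=proj(s,circle(pp+h*zc,RR,r,60));p=((p-[x0,y0]+.5)*k-.5).astype(int)
        cv2.polylines(im,[p.reshape(-1,1,2)],True,(0,255,0),1)
    cv2.imwrite(f"pics/{n}9.png",im)
```

```text
[-0.58 -1.06  0.54] ang 0.10565092997731892 52.25807159508031 12.5 [ 0.4  0.3 -2.1]
[-0.6  -1.01  0.39] ang 0.09354650163011761 52.08396173363537 12.55 [-0.4 -0.2 -2. ]
[-0.6  -0.95  0.26] ang 0.08220022806172775 52.24024174461022 12.6 [-0.6 -0.1 -2.5]
```

View pics/w9.png

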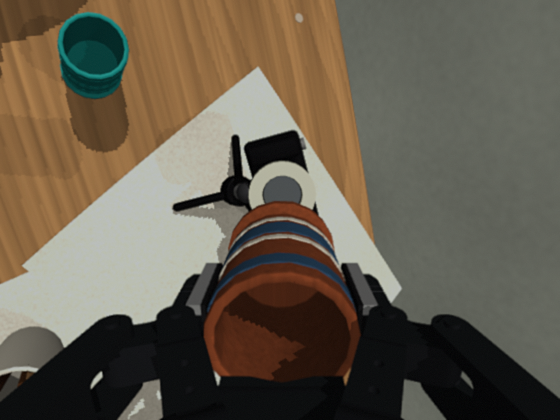

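View pics/side9.png

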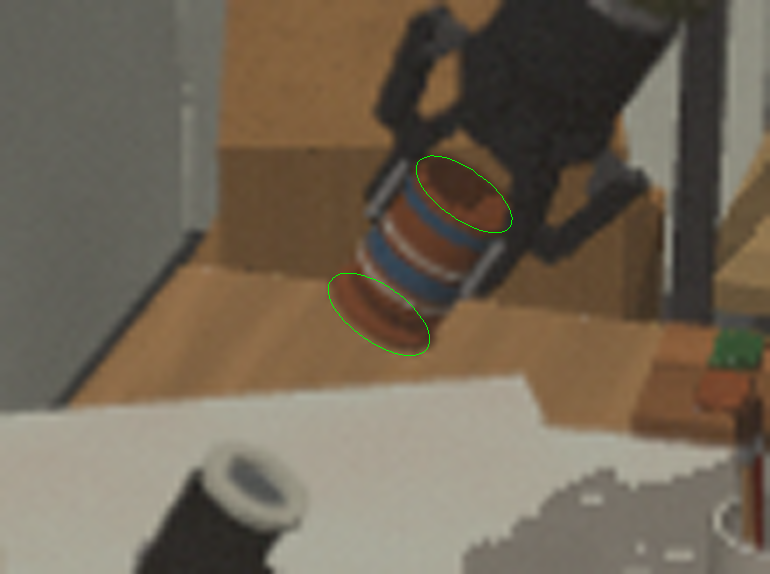

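View pics/scene9.png

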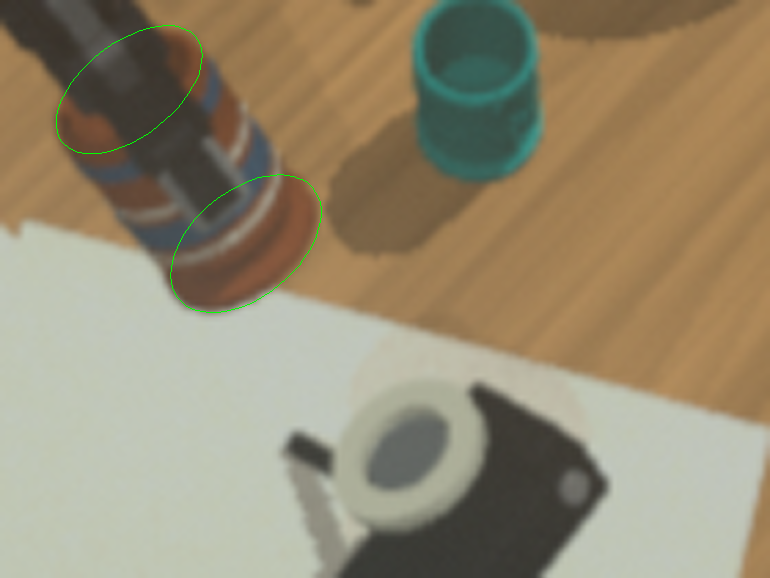

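Request:
{"fn": "move_arm", "kwargs": {"rows": [[[0.0008,0.0004,0,0,0,0],[0.0008,0.0004,0,0,0,0],[0.0008,0.0004,0,0,0,0],[0.0008,0.0004,0,0,0,0],[0.0008,0.0004,0,0,0,0],[0.0008,0.0004,0,0,0,0],[0.0008,0.0004,0,0,0,0],[0.0008,0.0004,0,0,0,0]]]}}

```text
time: 13.4
tool_pos: [640.6, -244.6, 272.8]
tcp_rot: [149.5, -7.9, 80.6]
ft_force: [0.0, -0.3, -2.4]
finger_gap: 52.2
```

Run:
```python
from h import *
from bench import viewer,sensors,hand_in
T=np.array([640.7,-244.4,272.5]);zc=np.array([-0.5198,-0.0354,0.8536])
s=viewer.snapshot("scene")
q=sensors.sense();Rm=Rot.from_euler("xyz",q["tcp_rot"],degrees=True).as_matrix()
print((q["tool_pos"]-T).round(2),"ang",np.degrees(np.linalg.norm(np.cross(zc,Rm[:,2]))),q["finger_gap"],q["time"],q["ft_force"].round(1),q["qd"].round(2))
cv2.imwrite("pics/scene10.png",s["color"][:,:,::-1])
```

```text
[-0.1  -0.15  0.33] ang 0.06418249181786255 51.933487437490705 13.45 [ 0.5 -1.  -3.2] [-0.08 -0.04  0.04 -0.05  0.01 -0.04]
```

View pics/scene10.png

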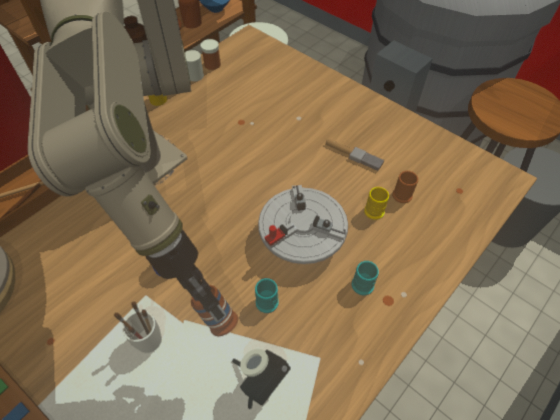

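The cup is held at about (220,310), pointing at the lens. The holder is empty with its jaw back, and everything else is where it was. Handing in.

```bash
python3 -c "
from bench import hand_in
print(hand_in())"
```

```text
the job is handed in; nothing more can be done
None
```

I slid the red jaw back to its end stop, lifted the banded cup out and held it over the record camera at the picture point. I handed the job in at about 13.5 s, still gripping the cup.

- **Jaw:** it moved 30 mm. An extra push moved it only 0.2 mm while the force rose to about 18 N, so it was at the stop.
- **Final pose:** the arm's own reading was within 0.4 mm and 0.1° of the target. The arm was almost still, with only the cup's weight on the wrist.
- **Picture point:** I measured the lens from two wrist views plus the scene and side views. The point came out at about (663, -243, 236) mm, with the lens leaning about 31.4° from vertical. The tilt estimates from different fits ranged over about 1°.
- **Small disagreement:** in the side view the cup appeared about 1 pixel (1–3 mm) from the predicted outline. The scene view of the lens was also about 1 pixel off. That is about the stated calibration error, so I left it.
- **Other things:** the bystanders visible in the last scene picture looked unmoved, and nothing touched the camera or its tripod. The paint jar was hidden behind the arm in that picture. The side view before the final approach shows it where it was.

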